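# Knock down the stop peg and hold the press lever level over its stand

## Robot

A 7-joint arm with a two-finger parallel gripper is mounted at the origin on the work surface. World frame = base frame: x ahead of the robot, y to its left, z up, the work surface at z = 0. Lengths are in m, angles in rad, forces in N, time in s.
With the tool pointing down it reaches from about 0.425 to 0.925 m from the base axis. Payload 6.8 kg.
Tool frame: the origin (TCP) lies midway between the tips of the shut fingers; the grasp point (between the pads) lies 19 mm behind it; z points along the fingers, y is the line along which they close (so a half turn about z gives the same grasp; the last joint's range is limited). The gripper opens to 85 mm and grips with 20 to 120 N. Pads are 22 mm wide; open, the fingers measure 114 mm over their backs; the gripper's body (76 mm by 85 mm) begins 54 mm behind the grasp point. The pads swing forward as they close: fully open they stand 13 mm farther back than shut.
Start: joints at [-1.444, 0.477, 0.022, 1.555, -0.011, 1.109, -0.083], TCP at [0.157, 0.656, 0.231] pointing down, gripper open.
Joint ranges: [-2.96, 2.96], [-0.34, 2.1], [-1.41, 1.46], [0.24, 2.44], [-1.37, 4.51], [0.17, 1.92], [-2.96, 2.96]. Speed limits (rad/s): [2.39, 2.39, 3.14, 3.14, 3.14, 3.14, 3.14].

## Interface

Orientations are given as a rotation vector (axis times angle).
In Python, from bench import r gives the robot as it stands.
- The arm moves only by the tool servo_tool, never from a script. Its arguments are lists of equal length, an entry for each row: "turn": the turn, a rotation vector about the world's x, y, z in units of 5 degrees (1.0 is 5 degrees), a list of three; "slide": the shift along the world's x, y, z in units of 30 mm (1.0 is 30 mm), a list of three; "hand": the opening, from 0 (shut) to 1 (fully open). In form: {"turn": [[rx, ry, rz], ...], "slide": [[dx, dy, dz], ...], "hand": [hand, ...]}. A call has 1 to 8 rows; each row is the pose to reach, as a shift and turn from the pose commanded when the call began; what a row does not reach only later rows make up. A row lasts 1/8 s, in which the tool goes at most 62.5 mm and 10.7 degrees, less where a joint would pass 70% of its speed; a pose out of reach is approached as far as the arm can. A call with a gripper value outside its range is refused whole. The fingers move at their own pace and stop on an object; "squeeze" is the grip in N (left out, the last holds). Time passes only in rows, so rows that repeat a pose let the fingers close. It gives the time, the measured TCP pose, the force, the opening and the grip force at its end, in the units of the state.
- r.get_obs(): the state, without advancing time (a new reading comes with each control period).
- r.grab_frame(name): name is "side" or "top" or "wrist"; returns (picture, depth): 480x640x3 uint8, red, green, blue; 480x640 float32, m along the optical axis (not along the pixel's ray), 0 where there is no reading.
- r.get_calibration(name): a dict with "fovy" (degrees; the focal length in pixels is half the picture's height over the tangent of half this angle, whatever the lens; pixels are square), "cx", "cy" (the principal point, pixels), "R" (3x3) and "t" (3): a world point X has camera coordinates R X + t. Camera axes: x right, y down, z forward; pixel columns grow to the right and rows downward; lengths in m; the calibration is good to about 2 mm. A picture is of the moment at which its call begins: read the wrist's pose just before it. get_calibration takes no time and is no camera call; for the wrist camera it gives the pose at the moment of the call.
- r.hand_in(): hands the job in; it is judged then, once.
The state is a dict: "clock": time; "joints": joint angles; "qvel": joint speeds; "tau": joint torques, N m; "tcp_pos": TCP position; "orientation": TCP orientation; "contact_force": force on the tool from outside, world axes, zero at the start; "moment": the same for the moment, N m; "grip_width": finger opening in m; "gripper_force": force on a finger pad.
Only numpy, scipy, OpenCV 4.12 (cv2) and the standard library are available. Lean on these libraries where they do the work, as an engineer would, in place of code of your own. Each camera call takes 0.05 s, during which the arm holds its last target. There are 200 camera calls.

## Task

Get the fipple press ready for its lever: pick up the mallet, knock the stop peg in the press stand down flush with the plate (with the mallet only), and set the mallet back down on the desk, clear of the stand. Then lift the lopsided cast press lever by its balance point and hold it level about 5 cm above the stand, its big round boss over the cup and its small toe over the slot. Finish still holding it there, and leave the fipple block and the spirit level where they lie.

Things in the scene. Friction and masses are not known exactly. Their poses are not given: they have to be found in the camera images.
- mallet: Small mallet standing on its head: upright dark wood cylinder with thin brass bands, 50 mm diameter, 76 mm tall, 0.32 kg; pale handle 16 mm wide, 22 mm high, running level to -x, ending 147 mm from the head's axis, its centre line 44 mm above the foot. Origin: centre of the head's lower (striking) face, z up. Balances 8 mm from the head's axis.
- mallet_grip (a point): A good place to hold the mallet: on the handle's centre line, 55 mm from the head's axis and 44 mm above the striking face.
- stand: Press stand fixed to the desk: dark steel plate 270 (x) by 76 by 20 mm; origin at the centre of its underside, z up. On it at x = -100 mm a steel cup ring (50 mm inside, 64 outside, 14 high); at x = +100 mm a slot between two steel cheeks (36 long, 10 thick, 14 high, 32 mm apart). The stop peg is at x = +30 mm, y = 0.
- stand_cup (a point): Centre of the cup, level with its rim (34 mm above the desk).
- stand_slot (a point): Middle of the slot, level with the tops of its cheeks (34 mm above the desk).
- stop_peg (a joint): How far the steel stop peg (18 mm in diameter, upright) has been driven down, in m: 0 is 22 mm proud of the plate, 0.0215 is fully down, flush with the plate. It is a split spring peg that grips its bore: it needs about 5 N to move and stays wherever it is left.
- peg_top (a point): Centre of the stop peg's top face; it moves with the peg.
- lever: Cast grey press lever lying on the desk, 0.28 to 0.45 kg: round boss at its -x end (40 mm diameter, 36 tall), square bar 14 by 14 mm, its centre line 24 mm above the underside, round toe at its +x end (24 mm diameter, 31 tall). Boss axis to toe axis 200 mm. Balance point on the bar, 68 mm from the boss's axis. Origin: below the balance point, at underside level; x from boss to toe, z up.
- lever_balance (a point): The balance point, on the centre line of the bar, 24 mm above the underside.
- lever_boss (a point): Centre of the boss's underside.
- lever_toe (a point): Centre of the toe's underside.
- fipple_block: Stepped walnut fipple block, 45 by 20 by 25 mm, lying on the robot's side of the stand; not to be moved.
- spirit_level: Brass spirit level, 90 by 16 by 18 mm, lying on the robot's side of the stand; not to be moved.
Mind the look-alikes: they are no part of the job. Leave any pink look-alike of the lever alone.

How it is judged:
By the outcome, as a careful person would: the job done as asked, in the order asked, and still so for the second after the job is handed in, while the arm keeps its last pose, push and grip.
It also fails if it takes over 64 s, if anything falls off the work surface, if the arm or the gripper's body presses on something with over 40 N, if the wrist force passes 120 N, or if a joint passes its speed limit or range.

## Working session

There is one attempt and no reset: what is moved stays moved. The work goes in short steps, Python scripts to look and compute and a tool call to move; the robot and the scene stay as the last step left them, time stands still between calls to the robot, and variables do not carry over. Pictures are saved under pics/ and viewed, at most 10 in all, crops included, and the job is handed in when it is done.

Besides the shell and the picture viewer there is one more tool, called after "Request:" by a JSON object that holds its "api" and its "payload". servo_tool: Moves the arm, as the interface text tells. Its arguments: {"type":"object","properties":{"turn":{"type":"array"},"slide":{"type":"array"},"hand":{"type":"array"},"squeeze":{"type":"number"}},"required":["turn","slide","hand"]}

```bash
mkdir -p pics; cat > h.py <<'E'
import numpy as np, cv2
from bench import r
def snap(n):
    c=r.get_calibration(n); p,d=r.grab_frame(n)
    np.savez('pics/'+n+'.npz',p=p,d=d,R=c['R'],t=c['t'],k=[240/np.tan(np.radians(c['fovy'])/2),c['cx'],c['cy']])
    return p,d
def load(n): return np.load('pics/'+n+'.npz')
def cloud(n):
    z=load(n); f,cx,cy=z['k']; v,u=np.mgrid[:480,:640]; d=z['d']
    P=np.stack([(u-cx)/f*d,(v-cy)/f*d,d],-1)
    return (P-z['t'])@z['R']
def px(n,u,v,zp):
    z=load(n); f,cx,cy=z['k']; R=z['R']; ray=R.T@np.array([(u-cx)/f,(v-cy)/f,1]); o=-R.T@z['t']
    return o+ray*(zp-o[2])/ray[2]
E
python3 - <<'E'
from h import *
for n in ('top','side'):
    p,d=snap(n); cv2.imwrite(f'pics/{n}0.png',p[...,::-1])
    c=r.get_calibration(n);print(c)
o=r.get_obs();print(o['clock'],o['tcp_pos'],o['orientation'],o['contact_force'],o['grip_width'])
E
```

```text
{'fovy': 55.906098392260674, 'cx': 319.5249981027391, 'cy': 236.8931308858417, 'R': array([[-0.01755111, -0.99976445, -0.01276713],
       [-0.99370402,  0.01885504, -0.11043914],
       [ 0.11065386,  0.01074842, -0.99380088]]), 't': array([-0.02266897,  0.52061957,  0.92014379])}
{'fovy': 56.09430674201481, 'cx': 311.6906545086689, 'cy': 238.77492615934005, 'R': array([[-0.90411537, -0.42680803,  0.02025585],
       [-0.28603012,  0.56932389, -0.77075099],
       [ 0.31743057, -0.7026416 , -0.63681443]]), 't': array([0.45613541, 0.22326872, 0.78407597])}
0.1 [0.1569034  0.65598037 0.23043292] [-3.67881292e-01 -3.11989484e+00  2.49678979e-03] [-0.37202994 -0.05506145  0.39792788] 0.08523773512273924
```

View pics/top0.png

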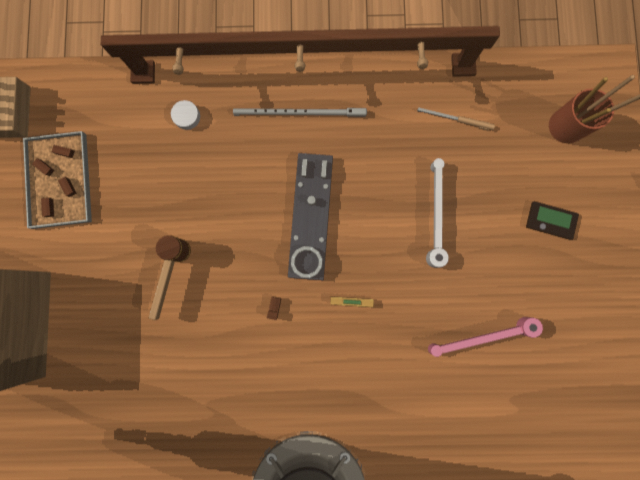

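View pics/side0.png

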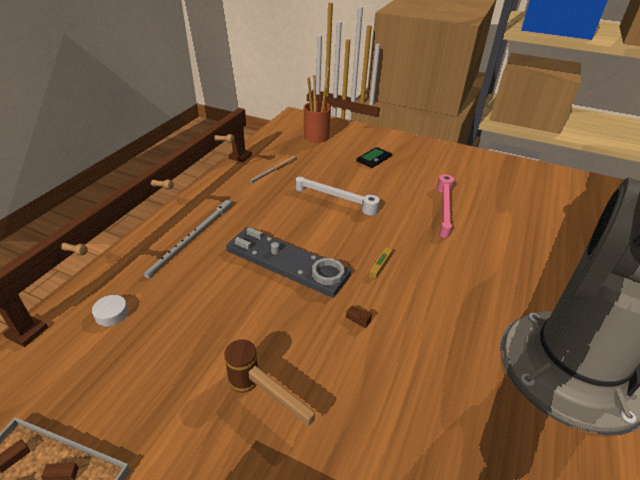

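The top view shows the mallet head at (171,248) with its handle end at (155,317). The stand has its cup at (307,262), peg at (311,200) and slot at (314,168). The grey lever's boss is at (438,258) and its toe at (438,164), and the pink look-alike is at lower right. Next I'll measure them, using depth and pixels together.

```bash
python3 - <<'E'
from h import *
C=cloud('top')
def blob(name,u0,v0,u1,v1,z0,z1):
    S=C[v0:v1,u0:u1].reshape(-1,3); S=S[(S[:,2]>z0)&(S[:,2]<z1)]
    (cx,cy),wh,a=cv2.minAreaRect((S[:,:2]*1000).astype(np.float32))
    print(name,len(S),'rect',np.round([cx,cy,*wh,a],1),'zmed',np.round(np.median(S[:,2]),4),'mean',np.round(S.mean(0),4))
blob('head',145,225,200,275,.068,.09)
blob('handle',140,262,185,325,.045,.068)
blob('plate',280,145,340,290,.012,.025)
blob('cup',285,235,330,285,.028,.045)
blob('cheeks',295,150,335,182,.028,.045)
blob('peg',300,188,322,210,.03,.06)
blob('boss',420,240,460,275,.03,.045)
blob('toe',425,150,455,175,.025,.04)
blob('bar',425,175,455,243,.024,.04)
blob('fip',262,290,290,325,.015,.04)
blob('lvl',325,290,380,312,.01,.03)
for n,u,v,z in [('head',171,248-0,.076),('cup',307,262,.034),('slot',314,168,.034),('peg',311,200,.042),('boss',438,258,.036),('toe',438,164,.031)]: print(n,np.round(px('top',u,v,z),4))
z=load('top')['p'][...,::-1]
a=cv2.resize(z[140:330,140:340],None,fx=3,fy=3,interpolation=2); cv2.imwrite('pics/cropA.png',a)
a=cv2.resize(z[140:290,280:460],None,fx=4,fy=4,interpolation=2); cv2.imwrite('pics/cropB.png',a)
E
```

```text
head 518 rect [500.4 270.4  48.5  48.2  88.8] zmed 0.077 mean [0.5    0.2695 0.0767]
handle 545 rect [415.9 293.   17.3 119.5  75.6] zmed 0.0557 mean [0.4153 0.2915 0.0549]
plate 3866 rect [568.8 -12.9  76.2 269.9  84.6] zmed 0.021 mean [ 0.5692 -0.0132  0.021 ]
cup 312 rect [469.   -3.3  62.4  64.4  88.7] zmed 0.035 mean [ 0.4697 -0.0031  0.035 ]
cheeks 164 rect [667.8 -22.4  52.   36.1  84.9] zmed 0.0347 mean [ 0.6676 -0.023   0.0346]
peg 61 rect [597.9 -15.9  15.9  16.2  51.3] zmed 0.0408 mean [ 0.5972 -0.016   0.0401]
boss 347 rect [ 480.4 -280.4   39.2   53.8   62. ] zmed 0.0364 mean [ 0.4773 -0.2766  0.0361]
toe 146 rect [ 666.7 -287.3   36.3   22.1    1.2] zmed 0.0313 mean [ 0.6673 -0.2866  0.0313]
bar 501 rect [ 575.6 -282.2   15.1  143.8   86.9] zmed 0.0316 mean [ 0.574  -0.2815  0.0314]
fip 215 rect [374.8  66.6  20.   44.5  78.6] zmed 0.0202 mean [0.3743 0.0664 0.0215]
lvl 340 rect [385.1 -96.6  90.2  16.1  85.3] zmed 0.0195 mean [ 0.3852 -0.0967  0.0196]
head [0.4982 0.2641 0.076 ]
cup [ 0.4676 -0.0053  0.034 ]
slot [ 0.6668 -0.0231  0.034 ]
peg [ 0.5965 -0.0159  0.042 ]
boss [ 0.4708 -0.276   0.036 ]
toe [ 0.6708 -0.2865  0.031 ]
```

View pics/cropB.png

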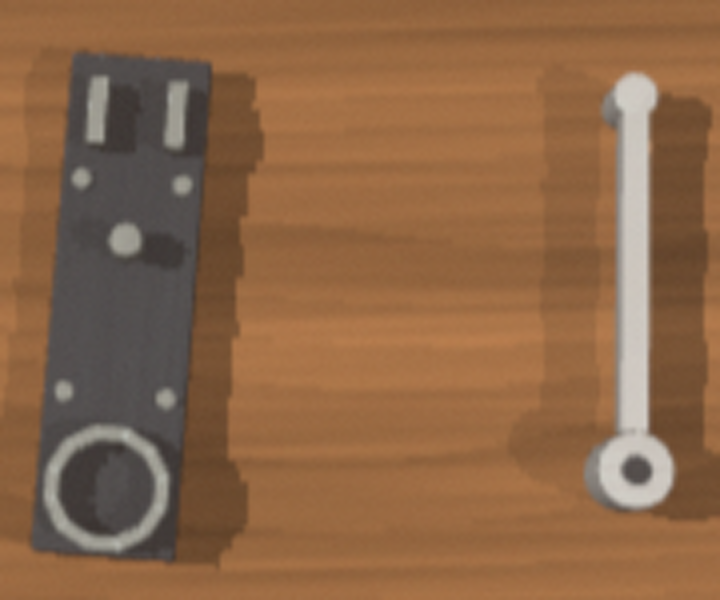

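The crop puts the peg at (125,240), the boss hole at (636,470) and the toe at (635,94), which agrees with the depth measurements. The sizes match too: plate 270x76, head 48 mm, cup 64 mm. I'll now move above the mallet grip point at (0.447, 0.284).

Request:
{"api": "servo_tool", "payload": {"turn": [[0,0,0],[0,0,-0.1],[0,0,-0.26],[0,0,-0.26],[0,0,-0.26],[0,0,-0.26],[0,0,-0.26],[0,0,-0.26]], "slide": [[1.3,-1.6,0],[2.6,-3.3,0],[3.9,-5.0,0],[5.2,-6.7,0],[6.5,-8.4,0],[7.8,-10.0,0],[9.0,-11.5,-0.3],[9.67,-12.38,-0.5]], "hand": [1,1,1,1,1,1,1,1]}}

```text
clock: 1.1
tcp_pos: [0.4489, 0.2815, 0.216]
orientation: [0.41, 3.114, -0.002]
contact_force: [-0.5, 1.0, 0.3]
grip_width: 0.0855
gripper_force: 0.0
```

Request:
{"api": "servo_tool", "payload": {"turn": [[0,0,0],[0,0,0]], "slide": [[0,0,0],[0,0,0]], "hand": [1,1]}}

```text
clock: 1.35
tcp_pos: [0.4465, 0.2859, 0.2162]
orientation: [-0.402, -3.115, -0.0]
contact_force: [-0.3, 0.2, -0.2]
grip_width: 0.0855
gripper_force: 0.0
```

```bash
python3 - <<'E'
from h import *
p,d=snap('wrist'); cv2.imwrite('pics/w1.png',p[...,::-1])
C=cloud('wrist')
S=C.reshape(-1,3); S=S[np.isfinite(S).all(1)]
S=S[(np.abs(S[:,0]-.45)<.2)&(np.abs(S[:,1]-.28)<.12)]
for n,a,b in (('head',.07,.08),('handle',.05,.06)):
    T=S[(S[:,2]>a)&(S[:,2]<b)]; print(n,len(T),T.mean(0) if len(T) else 0, cv2.minAreaRect((T[:,:2]*1000).astype(np.float32)) if len(T) else 0)
o=r.get_obs();print(o['clock'],o['tcp_pos'],o['orientation'],o['contact_force'],o['joints'])
E
```

```text
head 2329 [0.49969781 0.27302742 0.07532421] ((501.0679931640625, 272.73309326171875), (49.40449523925781, 48.84281539916992), 4.818793773651123)
handle 2701 [0.41936022 0.29394552 0.05409439] ((427.9742431640625, 292.10699462890625), (48.023399353027344, 140.27783203125), 75.1352310180664)
1.4 [0.44627058 0.28639062 0.21623296] [-4.00201574e-01 -3.11543433e+00 -5.60713079e-04] [ 0.16441806  0.6050968  -0.56759093] [-0.85437417  0.25550972  0.19799301  1.92809938 -0.06135367  0.96378923
  0.68766352]
```

View pics/w1.png

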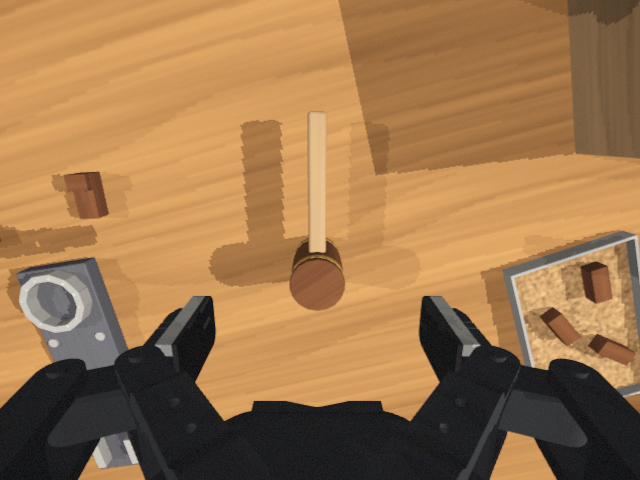

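The wrist view shows the mallet centred between the fingers and aligned, with its head at (317,285) and its handle running up to (317,112). Descending to grasp.

Request:
{"api": "servo_tool", "payload": {"turn": [[0,0,0],[0,0,0],[0,0,0],[0,0,0],[0,0,0],[0,0,0],[0,0,0]], "slide": [[0.1,0,-1.5],[0.1,0,-3],[0.1,0,-4.5],[0.1,0,-5.6],[0.1,0,-6.1],[0.1,0,-6.3],[0.1,0,-6.3]], "hand": [1,1,1,1,1,1,1]}}

```text
clock: 2.28
tcp_pos: [0.4505, 0.2858, 0.028]
orientation: [0.402, 3.115, 0.001]
contact_force: [-0.3, -0.5, -0.1]
grip_width: 0.0855
gripper_force: 0.0
```

Request:
{"api": "servo_tool", "payload": {"turn": [[0,0,0],[0,0,0],[0,0,0],[0,0,0],[0,0,0],[0,0,0],[0,0,0],[0,0,0]], "slide": [[0,0,0],[0,0,0],[0,0,0],[0,0,0],[0,0,0],[0,0,0],[0,0,0],[0,0,0]], "hand": [0.6,0.4,0.2,0,0,0,0,0], "squeeze": 100}}

```text
clock: 3.28
tcp_pos: [0.4501, 0.2851, 0.0277]
orientation: [-0.404, -3.115, -0.0]
contact_force: [-2.1, -0.6, 5.0]
grip_width: 0.0146
gripper_force: 97.4
```

Request:
{"api": "servo_tool", "payload": {"turn": [[0,0,0],[0,0,0],[0,0,0],[0,0,0]], "slide": [[0,0,0.5],[0,0,1.5],[0,0,2.5],[0,0,3]], "hand": [0,0,0,0]}}

```text
clock: 3.78
tcp_pos: [0.4506, 0.2853, 0.1191]
orientation: [0.403, 3.114, 0.002]
contact_force: [0.1, -0.1, -3.8]
grip_width: 0.0143
gripper_force: 97.9
```

Request:
{"api": "servo_tool", "payload": {"turn": [[0,0,0],[0,0,0],[0,0,0],[0,0,0],[0,0,0],[0,0,0],[0,0,0],[0,0,0]], "slide": [[0.4,-1.1,0],[0.9,-2.6,0],[1.4,-4.1,0],[1.9,-5.6,0],[2.4,-7.1,0],[2.9,-8.5,0],[3.27,-9.57,0],[3.27,-9.57,0]], "hand": [0,0,0,0,0,0,0,0]}}

```text
clock: 4.78
tcp_pos: [0.5482, -0.0058, 0.1171]
orientation: [-0.412, -3.114, 0.003]
contact_force: [-0.4, 0.8, -2.9]
grip_width: 0.0145
gripper_force: 98.0
```

```bash
python3 - <<'E'
from h import *
p,d=snap('side'); cv2.imwrite('pics/s1.png',cv2.resize(p[130:370,150:470,::-1],None,fx=2.5,fy=2.5))
o=r.get_obs();print(o['clock'],o['tcp_pos'],o['orientation'],o['contact_force'],o['grip_width'],o['gripper_force'])
snap('top'); C=cloud('top').reshape(-1,3)
snap('wrist'); D=cloud('wrist').reshape(-1,3)
for S in (C,D):
    S=S[np.isfinite(S).all(1)]
    T=S[(np.hypot(S[:,0]-.598,S[:,1]+.016)<.04)&(S[:,2]>.15)&(S[:,2]<.178)]; print(len(T),T.mean(0) if len(T) else 0, cv2.minAreaRect((T[:,:2]*1000).astype(np.float32)) if len(T)>3 else 0, T.std(0) if len(T) else 0)
    if len(T)>10: print(np.linalg.lstsq(np.c_[T[:,:2],np.ones(len(T))],T[:,2],rcond=None)[0])
E
```

```text
4.825 [ 0.54772649 -0.0034343   0.11693149] [-4.07673242e-01 -3.11383081e+00  9.70947986e-04] [ 0.07704155  0.40630439 -4.18024037] 0.014238947777732403 98.0300509929657
0 0 0 0
2 [ 0.57377334 -0.0071428   0.15058318] 0 [0.00055754 0.00122464 0.00024924]
```

View pics/s1.png

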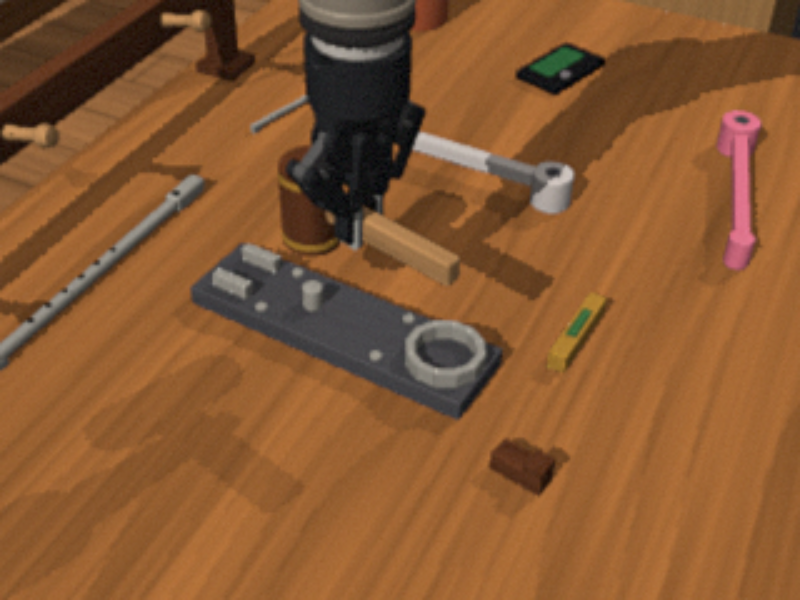

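The side view shows the mallet held level, its head over the peg (peg at about (312,293) in the crop). I'll press down in steps.

Request:
{"api": "servo_tool", "payload": {"turn": [[0,0,0],[0,0,0],[0,0,0],[0,0,0],[0,0,0],[0,0,0],[0,0,0],[0,0,0]], "slide": [[0,0,-0.7],[0,0,-1.2],[0,0,-1.45],[0,0,-1.6],[0,0,-1.75],[0,0,-1.85],[0,0,-1.95],[0,0,-1.95]], "hand": [0,0,0,0,0,0,0,0]}}

```text
clock: 5.92
tcp_pos: [0.5485, -0.002, 0.0588]
orientation: [0.403, 3.115, 0.0]
contact_force: [1.0, 1.3, -3.6]
grip_width: 0.0143
gripper_force: 98.2
```

Request:
{"api": "servo_tool", "payload": {"turn": [[0,0,0],[0,0,0],[0,0,0],[0,0,0],[0,0,0],[0,0,0]], "slide": [[0,0,-0.1],[0,0,-0.2],[0,0,-0.3],[0,0,-0.36],[0,0,-0.4],[0,0,-0.4]], "hand": [0,0,0,0,0,0]}}

```text
clock: 6.68
tcp_pos: [0.5484, -0.002, 0.0479]
orientation: [0.404, 3.115, 0.001]
contact_force: [-6.4, 1.2, 11.9]
grip_width: 0.0143
gripper_force: 100.7
```

Request:
{"api": "servo_tool", "payload": {"turn": [[0,0,0],[0,0,0],[0,0,0]], "slide": [[0,0,-0.03],[0,0,-0.06],[0,0,-0.06]], "hand": [0,0,0]}}

```text
clock: 7.05
tcp_pos: [0.5482, -0.0018, 0.0473]
orientation: [-0.404, -3.115, -0.002]
contact_force: [-12.5, 2.1, 27.8]
grip_width: 0.0144
gripper_force: 103.0
```

Request:
{"api": "servo_tool", "payload": {"turn": [[0,0,0],[0,0,0],[0,0,0],[0,0,0],[0,0,0],[0,0,0],[0,0,0],[0,0,0]], "slide": [[0,0,1],[0,0,2.2],[-0.1,0.3,3],[-0.6,1.8,3],[-1.1,3.3,3],[-1.6,4.8,3],[-1.8,5.5,3],[-1.8,5.5,3]], "hand": [0,0,0,0,0,0,0,0]}}

```text
clock: 8.05
tcp_pos: [0.4933, 0.165, 0.1346]
orientation: [-0.397, -3.116, -0.0]
contact_force: [0.5, -0.5, -4.1]
grip_width: 0.0143
gripper_force: 98.4
```

```bash
python3 - <<'E'
from h import *
o=r.get_obs();print(o['clock'],o['tcp_pos'],o['orientation'],o['contact_force'],o['grip_width'],o['gripper_force'])
snap('side'); S=cloud('side').reshape(-1,3)
for R_ in (.005,.009):
  T=S[np.hypot(S[:,0]-.5987,S[:,1]+.0157)<R_]; print('peg',len(T),np.percentile(T[:,2],[10,50,90]))
rr=np.hypot(S[:,0]-.5987,S[:,1]+.0157);T=S[(rr>.013)&(rr<.025)];print('plate',np.percentile(T[:,2],[10,50,90]))
p,d=snap('top'); cv2.imwrite('pics/t2.png',cv2.resize(p[130:330,120:380,::-1],None,fx=3,fy=3))
E
```

```text
8.05 [0.49334233 0.16497384 0.13457499] [-3.97116696e-01 -3.11558476e+00 -3.94043617e-04] [ 0.4937585  -0.49544508 -4.11652666] 0.014280437905666847 98.35680842399597Traceback (most recent call last):
  File "<stdin>", line 5, in <module>
    return _quantile_unchecked(
        a, q, axis, out, overwrite_input, method, keepdims, weights)
    return _ureduce(a,
                    func=_quantile_ureduce_func,
    ...<5 lines>...
                    overwrite_input=overwrite_input,
                    method=method)
    r = func(a, **kwargs)
    result = _quantile(arr,
                       quantiles=q,
    ...<2 lines>...
                       out=out,
                       weights=wgt)
    slices_having_nans = np.isnan(arr[-1, ...])
                                  ~~~^^^^^^^^^
IndexError: index -1 is out of bounds for axis 0 with size 0
```

```bash
python3 - <<'E'
from h import *
p,d=snap('top'); cv2.imwrite('pics/t2.png',cv2.resize(p[130:330,120:380,::-1],None,fx=3,fy=3))
S=cloud('top').reshape(-1,3);rr=np.hypot(S[:,0]-.5987,S[:,1]+.0157)
for a,b in((0,.006),(0,.009),(.013,.025)):
  T=S[(rr>=a)&(rr<b)]; print(len(T),np.percentile(T[:,2],[10,50,90]) if len(T) else 0)
E
```

```text
24 [0.01920867 0.02185736 0.02372947]
54 [0.01972364 0.02153072 0.02373278]
310 [0.01878074 0.02086307 0.0232856 ]
```

View pics/t2.png

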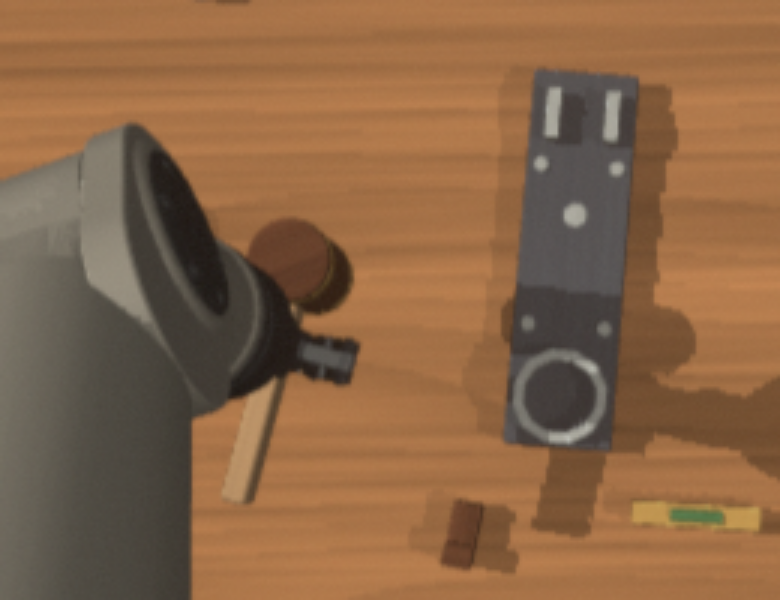

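The peg is flush: it shows no shadow at (574,215), and its depth is within 1 mm of the plate. Now I'll set the mallet back near its old spot.

Request:
{"api": "servo_tool", "payload": {"turn": [[0,0,0],[0,0,0],[0,0,0],[0,0,0],[0,0,0],[0,0,0],[0,0,0],[0,0,0]], "slide": [[-0.4,1.2,0],[-0.8,2.5,-0.5],[-1.1,3.5,-1.5],[-1.1,3.5,-2.5],[-1.1,3.5,-3.1],[-1.1,3.5,-3.4],[-1.1,3.5,-3.52],[-1.1,3.5,-3.54]], "hand": [0,0,0,0,0,0,0,0]}}

```text
clock: 9.15
tcp_pos: [0.4619, 0.2679, 0.0293]
orientation: [0.405, 3.115, 0.001]
contact_force: [-0.3, -1.2, -3.4]
grip_width: 0.0141
gripper_force: 98.3
```

Request:
{"api": "servo_tool", "payload": {"turn": [[0,0,0],[0,0,0]], "slide": [[0,0,0],[0,0,0]], "hand": [0,0]}}

```text
clock: 9.4
tcp_pos: [0.4615, 0.2682, 0.0293]
orientation: [0.403, 3.115, 0.001]
contact_force: [0.4, 0.2, -3.3]
grip_width: 0.014
gripper_force: 98.3
```

Still carrying the weight (-3.3 N). I'll lower about 2 mm more, then release.

Request:
{"api": "servo_tool", "payload": {"turn": [[0,0,0],[0,0,0],[0,0,0]], "slide": [[0,0,-0.03],[0,0,-0.06],[0,0,-0.06]], "hand": [0,0,0]}}

```text
clock: 9.78
tcp_pos: [0.4613, 0.2682, 0.0278]
orientation: [0.403, 3.116, 0.001]
contact_force: [-2.4, -0.9, 5.3]
grip_width: 0.0142
gripper_force: 100.1
```

Request:
{"api": "servo_tool", "payload": {"turn": [[0,0,0],[0,0,0],[0,0,0],[0,0,0],[0,0,0],[0,0,0],[0,0,0],[0,0,0]], "slide": [[0,0,0],[0,0,0],[0,0,0],[0,0,0],[0,0,0.5],[0,0,2],[0,0,4],[0,0,5.6]], "hand": [0.2,0.5,1,1,1,1,1,1]}}

```text
clock: 10.78
tcp_pos: [0.4616, 0.268, 0.1984]
orientation: [0.404, 3.114, 0.003]
contact_force: [0.2, 1.2, -1.3]
grip_width: 0.0853
gripper_force: 0.0
```

Request:
{"api": "servo_tool", "payload": {"turn": [[0,0,0.3],[0,0,0.6],[0,0,0.9],[0,0,1.2],[0,0,1.5],[0,0,1.8],[0,0,2.1],[0,0,2.35]], "slide": [[0.2,-1.4,0],[0.4,-3,0],[0.7,-4.8,0],[0.9,-6.6,0],[1.2,-8.4,0],[1.4,-10.2,0],[1.7,-12,0],[1.9,-13.8,0]], "hand": [1,1,1,1,1,1,1,1]}}

```text
clock: 11.78
tcp_pos: [0.5185, -0.1477, 0.1962]
orientation: [0.081, 3.139, 0.001]
contact_force: [0.2, -0.5, 0.2]
grip_width: 0.0851
gripper_force: 0.0
```

Request:
{"api": "servo_tool", "payload": {"turn": [[0,0,0],[0,0,0],[0,0,0],[0,0,0],[0,0,0],[0,0,0]], "slide": [[0.2,-1.7,0],[0.5,-3.2,0],[0.7,-4.3,0],[0.72,-4.5,0],[0.72,-4.5,0],[0.72,-4.5,0]], "hand": [1,1,1,1,1,1]}}

```text
clock: 12.52
tcp_pos: [0.54, -0.2792, 0.1952]
orientation: [0.079, 3.141, 0.002]
contact_force: [0.5, 0.4, 0.6]
grip_width: 0.0854
gripper_force: 0.0
```

```bash
python3 - <<'E'
from h import *
o=r.get_obs();print(o['clock'],o['tcp_pos'],o['orientation'],o['contact_force'],o['grip_width'])
p,d=snap('wrist'); cv2.imwrite('pics/w2.png',p[...,::-1])
S=cloud('wrist').reshape(-1,3); S=S[np.isfinite(S).all(1)]
m=(S[:,1]<-.2)&(S[:,1]>-.36)&(S[:,0]>.4)
for n,a,b,x0,x1 in (('boss',.033,.04,.4,.52),('toe',.028,.034,.65,.7),('bar',.029,.033,.51,.64)):
    T=S[m&(S[:,2]>a)&(S[:,2]<b)&(S[:,0]>x0)&(S[:,0]<x1)]; print(n,len(T),T.mean(0) if len(T) else 0, cv2.minAreaRect((T[:,:2]*1000).astype(np.float32)) if len(T)>4 else 0)
p,d=snap('top'); S=cloud('top').reshape(-1,3)
T=S[(S[:,2]>.068)&(S[:,2]<.09)&(abs(S[:,1]-.26)<.06)&(abs(S[:,0]-.5)<.06)];print('head',len(T),T.mean(0))
E
```

```text
12.525 [ 0.54003705 -0.27920594  0.19516087] [7.91468856e-02 3.14058206e+00 1.74592463e-03] [0.52688067 0.44952058 0.57963174] 0.0853560048822561
boss 1783 [ 0.4740346  -0.27633459  0.03532708] ((474.2517395019531, -276.4090270996094), (38.83540344238281, 38.95395278930664), 35.52871322631836)
toe 525 [ 0.66823521 -0.28630162  0.03061092] ((667.4954833984375, -286.59027099609375), (23.396791458129883, 34.78629684448242), 88.93533325195312)
bar 1957 [ 0.57101542 -0.28128253  0.03054982] ((575.080078125, -281.5304870605469), (13.765067100524902, 129.94252014160156), 87.36663055419922)
head 515 [0.51082891 0.25292271 0.07681086]
```

View pics/w2.png

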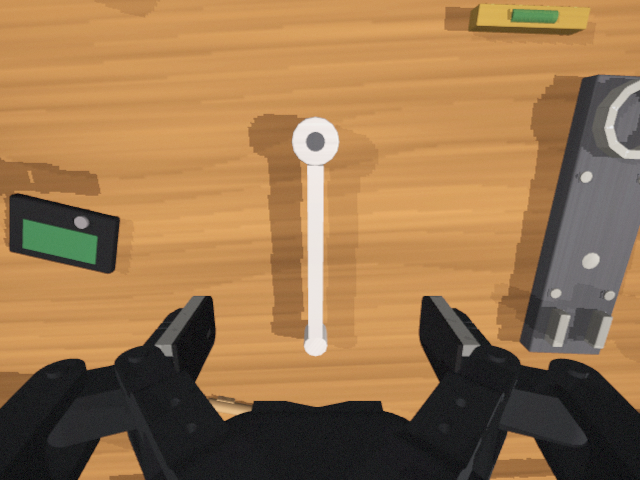

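The wrist view shows the lever centred and aligned, with its boss at (316,141) and toe at (316,346). The peg is flush, and the mallet still stands (head top at 77 mm). The balance point works out to (0.542, -0.280).

Request:
{"api": "servo_tool", "payload": {"turn": [[0,0,0],[0,0,0],[0,0,0],[0,0,0],[0,0,0],[0,0,0],[0,0,0],[0,0,0]], "slide": [[0.07,-0.02,-1.5],[0.07,-0.02,-3],[0.07,-0.02,-4.4],[0.07,-0.02,-5.4],[0.07,-0.02,-6],[0.07,-0.02,-6.25],[0.07,-0.02,-6.25],[0.07,-0.02,-6.25]], "hand": [1,1,1,1,1,1,1,1]}}

```text
clock: 13.62
tcp_pos: [0.5427, -0.282, 0.0087]
orientation: [0.082, 3.139, -0.001]
contact_force: [-1.4, -1.2, 0.3]
grip_width: 0.0851
gripper_force: 0.0
```

Request:
{"api": "servo_tool", "payload": {"turn": [[0,0,0],[0,0,0],[0,0,0],[0,0,0],[0,0,0],[0,0,0],[0,0,0],[0,0,0]], "slide": [[0,0,0],[0,0,0],[0,0,0],[0,0,0],[0,0,0],[0,0,0],[0,0,0],[0,0,0]], "hand": [0.6,0.4,0.2,0,0,0,0,0], "squeeze": 100}}

```text
clock: 14.62
tcp_pos: [0.542, -0.2815, 0.0078]
orientation: [0.082, 3.14, 0.0]
contact_force: [-1.0, 1.1, 5.6]
grip_width: 0.0119
gripper_force: 98.2
```

Request:
{"api": "servo_tool", "payload": {"turn": [[0,0,0],[0,0,0],[0,0,0],[0,0,0],[0,0,0]], "slide": [[0,0,0.4],[0,0,1.2],[0,0,2.2],[0,0,2.8],[0,0,2.8]], "hand": [0,0,0,0,0]}}

```text
clock: 15.25
tcp_pos: [0.5427, -0.282, 0.0927]
orientation: [0.082, 3.138, -0.001]
contact_force: [0.7, 0.7, -3.2]
grip_width: 0.0119
gripper_force: 98.0
```

Request:
{"api": "servo_tool", "payload": {"turn": [[0,0,0],[0,0,-0.1],[0,0,-0.2],[0,0,-0.3],[0,0,-0.4],[0,0,-0.52],[0,0,-0.52],[0,0,-0.52]], "slide": [[0,0.8,0],[0,2.2,0],[-0.1,3.8,0],[-0.1,5.4,0],[-0.15,7,0],[-0.17,8.3,0],[-0.17,8.9,0],[-0.17,9.05,0]], "hand": [0,0,0,0,0,0,0,0]}}

```text
clock: 16.25
tcp_pos: [0.5365, -0.0095, 0.0909]
orientation: [-0.151, -3.137, 0.001]
contact_force: [0.7, -0.7, -2.8]
grip_width: 0.0123
gripper_force: 98.0
```

Request:
{"api": "servo_tool", "payload": {"turn": [[0,0,0],[0,0,0],[0,0,0]], "slide": [[0,0,0],[0,0,0],[0,0,0]], "hand": [0,0,0]}}

```text
clock: 16.62
tcp_pos: [0.5368, -0.0114, 0.0916]
orientation: [0.157, 3.138, -0.001]
contact_force: [0.8, -0.3, -4.1]
grip_width: 0.0121
gripper_force: 98.0
```

```bash
python3 - <<'E'
from h import *
o=r.get_obs();print(o['clock'],o['tcp_pos'],o['orientation'],o['contact_force'],o['moment'],o['grip_width'])
p,d=snap('side'); cv2.imwrite('pics/s3.png',cv2.resize(p[130:370,150:470,::-1],None,fx=2.5,fy=2.5))
snap('wrist');snap('top')
for n in('wrist','top','side'):
  S=cloud(n).reshape(-1,3); S=S[np.isfinite(S).all(1)]
  for m,x,y,ra,z0,z1 in(('boss',.4692,-.0034,.03,.1,.135),('toe',.6684,-.0224,.02,.1,.135)):
    T=S[(np.hypot(S[:,0]-x,S[:,1]-y)<ra)&(S[:,2]>z0)&(S[:,2]<z1)]
    if len(T)>5: print(n,m,len(T),T.mean(0).round(4),np.percentile(T[:,2],[50,90]).round(4),[np.round(q,1) for q in cv2.minAreaRect((T[:,:2]*1000).astype(np.float32))])
E
```

```text
16.625 [ 0.5368482  -0.01138992  0.09156818] [ 1.56569651e-01  3.13755570e+00 -5.66480418e-04] [ 0.837499   -0.28555353 -4.11929652] [-0.02055998  0.04690539  0.02059416] 0.012089441687545305
wrist boss 13181 [ 0.4704 -0.0033  0.1186] [0.1189 0.1198] [array([472.8,  -5.7]), array([39.5, 48.8]), np.float64(56.3)]
top toe 46 [ 0.6727 -0.0247  0.1155] [0.1155 0.1177] [array([673.1, -24.1]), array([ 9.7, 21.4]), np.float64(2.7)]
side boss 422 [0.47   0.0029 0.1159] [0.1196 0.1221] [array([472.5,  -4.3]), array([38.6, 47.3]), np.float64(53.1)]
side toe 142 [ 0.6646 -0.0185  0.1127] [0.1157 0.1174] [array([664.6, -22.6]), array([29.6, 24.8]), np.float64(1.5)]
```

View pics/s3.png

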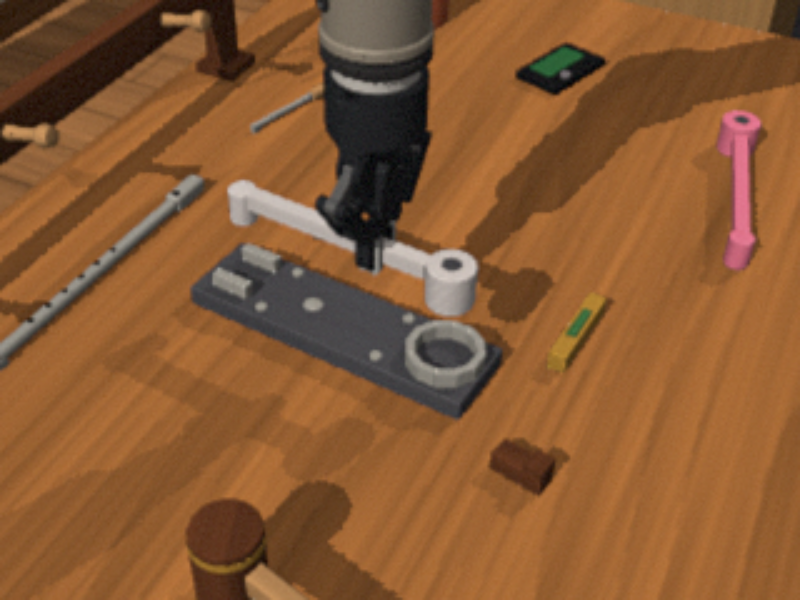

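The side view shows the lever level, with its boss at (451,285) above the cup at (446,352) and its toe at (241,203) above the slot. Measured undersides are about 83 and 84.5 mm up, roughly 5 cm above the rims. I'll let it settle, then hand in.

Request:
{"api": "servo_tool", "payload": {"turn": [[0,0,0],[0,0,0],[0,0,0],[0,0,0]], "slide": [[0,0.02,0],[0,0.02,0],[0,0.02,0],[0,0.02,0]], "hand": [0,0,0,0]}}

```text
clock: 17.27
tcp_pos: [0.5369, -0.0095, 0.0915]
orientation: [0.153, 3.138, 0.0]
contact_force: [-0.2, -0.6, -3.2]
grip_width: 0.0118
gripper_force: 98.0
```

```bash
python3 -c "
from h import *
o=r.get_obs();print(o['tcp_pos'],o['qvel'].round(3) if hasattr(o['qvel'],'round') else o['qvel'])
print(r.hand_in())"
```

```text
[ 0.53685103 -0.0094606   0.09153223] [-0.    -0.002  0.001  0.     0.001 -0.     0.001]
the job is handed in; nothing more can be done
None
```

I handed the job in at about 17 s of the 64 s limit, with no verdict returned: the peg is flush, the mallet stands on the desk clear of the stand, and the arm holds the lever level about 5 cm above the cup and slot; the fipple block and spirit level weren't touched.

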